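# Load and latch the cross-drilling jig with the fingertips

## Task

Get the drilling jig ready for the drill press: push the metal sleeve that lies in its vee fully home against the end stop, then tip the open leaf over so that it shuts flat on the sleeve, then push the hook latch upright until it is fully home over the nose of the leaf. Only push with the fingertips, in that order: do not lift the sleeve out of the vee, leave the spare sleeve, the oil bottle and the jar where they are, and finish clear of the jig.

Things in the scene. Friction and masses are not known exactly. Their poses are not given: they have to be found in the camera images.
- jig: Drilling jig, fixed to the bench: grey-blue base plate x -50 to +54, y -70 to +64 mm, top at z 20. Origin: centre of the underside, on the bench top. Own +x runs along the vee to the end stop, +y is the leaf's hinge side, -y the latch side. Steel vee block x -35 to +35 mm, 44 mm wide, top at z 40; its -x end is open. The sleeve's axis lies over y 0 at z 41.6 mm.
- stop_face (a point): Point on the end stop's face, in line with the sleeve's axis, at jig x +35, z 41.6 mm. The stop is an upright dark plate at the +x end of the vee, 36 mm wide, top at z 54 mm.
- sleeve_center (a point): Centre of the loose metal sleeve, 22 mm diameter, 80 mm long, 0.2 kg, lying in the vee along the jig's x. It starts 13 to 26 mm short of the stop, its near end sticking out of the vee's open end. Home, its centre is at jig x -5 mm and its near end at x -45 mm. It slides with 1 to 3 N.
- leaf_pin (a point): Middle of the leaf's hinge pin, which lies along jig x at jig y +46, z 57.6 mm, between two lugs at x +-26 mm that reach up to z 68 mm.
- leaf (a joint): Leaf angle about its pin, rad. 0 = shut: level on the sleeve, top face at z 62.6 mm, nose at jig y -54 mm. Grows as it opens; 1.57 upright; starts 1.75 to 2.05, leaning past upright towards jig +y; end of travel 2.1. Slightly stiff: it stays put near upright and falls shut by itself within about 2 s once pushed below about 1.1. 1 to 2 N at the nose moves it.
- leaf_nose (a point): Middle of the end of the leaf's nose, 100 mm from the pin. The leaf is a steel plate 40 mm wide, 10 mm thick, its last 20 mm a tongue 20 mm wide. A round drill bush, 22 mm across and 8 mm high, stands 46 mm from the pin on its outer face (up when shut, towards jig +y while open).
- latch_pin (a point): Middle of the hook latch's pin, along jig x at jig y -62, z 28 mm, between two small lugs that reach up to z 34 mm.
- latch (a joint): Hook latch angle about its pin, rad. 0 = upright and home (end of travel), the hook reaching 20 mm inwards just above the nose of the shut leaf; positive = leaning out to jig -y; starts 0.42 to 0.65. Stiff: it stays where it is left, and about 1 N at the knob moves it. Upright too early, its hook blocks the leaf.
- latch_knob (a point): Centre of the 16 mm steel ball on top of the hook latch, 67 mm from the latch's pin; it swings up and inwards on an arc, and upright it is at jig y -62, z 95 mm. Its outer side (jig -y) is free to push on.
- spare_sleeve: A second sleeve of the same kind lying on the bench beyond the jig; not to be moved. Origin: centre of its underside, own y along its length.
- oil_dropper: Small brown oil bottle with a dropper top, 33 mm diameter, 102 mm high, standing beside the jig; not to be moved. Origin: centre of its underside.
- nut_jar: Clear jar with a dark lid, 70 mm diameter, 86 mm high, standing beside the jig; not to be moved. Origin: centre of its underside.
Mind the look-alikes: they are no part of the job. What is shaped like the part that bears sleeve_center but green or red is not meant.

How it is judged:
By the outcome, as a careful person would: the job done as asked, in the order asked, and still so for the second after the job is handed in, with the robot touching nothing.
It also fails if it takes over 56 s, if anything falls off the work surface, if the arm or the gripper's body presses on something with over 40 N, if the wrist force passes 120 N, or if a joint passes its speed limit or range.

## Robot

A 7-joint arm with a two-finger parallel gripper is mounted at the origin on a cart in front of the work surface, level with it; the furniture and walls round the work are solid. World frame = base frame: x ahead of the robot, y to its left, z up, the work surface at z = 0. Lengths are in m, angles in rad, forces in N, time in s.
With the tool pointing down it reaches from about 0.4 to 0.85 m from the base axis. Payload 10.4 kg.
Tool frame: the origin (TCP) lies midway between the tips of the shut fingers; the grasp point (between the pads) lies 19 mm behind it; z points along the fingers, y is the line along which they close (so a half turn about z gives the same grasp; the last joint's range is limited). The gripper opens to 87 mm and grips with 3 to 60 N. Pads are 19 mm wide; open, the fingers measure 117 mm over their backs; the gripper's body (75 mm by 190 mm) begins 51 mm behind the grasp point.
Start: joints at [1.216, 0.332, -0.065, 1.46, 0.022, 1.35, -0.088], TCP at [0.204, -0.591, 0.223] pointing down, gripper open.
Joint ranges: [-2.6, 2.6], [-0.5, 2.12], [-1.47, 1.34], [0.16, 2.42], [-1.27, 4.41], [0.06, 2.06], [-2.6, 2.6]. Speed limits (rad/s): [2.22, 2.22, 2.79, 2.79, 3.14, 3.14, 3.14].

## Interface

Orientations are given as a unit quaternion [x, y, z, w].
In Python, from bench import r gives the robot as it stands.
- The arm moves only by the tool arm_command, never from a script. Its arguments are lists of equal length, an entry for each row: "xyz": the shift along the world's x, y, z in m, a list of three; "rot": the turn, a rotation vector about the world's x, y, z in rad, a list of three. In form: {"xyz": [[tx, ty, tz], ...], "rot": [[ax, ay, az], ...]}. A call has 1 to 20 rows; each row is the pose to reach, as a shift and turn from the pose commanded when the call began; what a row does not reach only later rows make up. A row lasts 1/12 s, in which the tool goes at most 41.7 mm and 7.16 degrees, less where a joint would pass 70% of its speed; a pose out of reach is approached as far as the arm can. A call with a gripper value outside its range is refused whole. "grip" is the opening, from 0 (shut) to 1 (fully open), set as the call begins (left out, the last holds). The fingers move at their own pace and stop on an object; "squeeze" is the grip in N (left out, the last holds). Time passes only in rows, so rows that repeat a pose let the fingers close. It gives the time, the measured TCP pose, the force, the opening and the grip force at its end, in the units of the state.
- r.read_state(): the state, without advancing time (a new reading comes with each control period).
- r.camera(name): name is "scene" or "top" or "wrist"; returns the picture (400x640x3 uint8, red, green, blue); there is no depth.
- r.camera_model(name): a dict with "fx", "fy", "cx", "cy" (pixels), "k1" (the pictures are not rectified: a ray, as slopes to the right and down, at radius r is drawn at 1 + k1 r^2 times it, then the intrinsics apply), "T" (4x4, takes a point from camera to world coordinates). Camera axes: x right, y up, looking along -z (the intrinsics and any distortion apply to the point x, -y, -z); pixel columns grow to the right and rows downward; lengths in m; the calibration is good to about 2 mm. A picture is of the moment at which its call begins: read the wrist's pose just before it. camera_model takes no time and is no camera call; for the wrist camera it gives the pose at the moment of the call.
- r.close_job(): hands the job in; it is judged then, once.
Trained networks look in the newest picture that a camera, given by its name, has taken for a name from the list of things; names that differ only in an ending like _2 or _b are one class to them, and where a whole thing is asked for, a point or a joint stands for the part that bears it (a point fixed in the world has none). Each returns a list of dicts, best first, with "conf" (0 to 1); they miss things now and then, are a little off and sometimes report something else, mostly with a low value. They report only what shows in the picture. A call takes as long as a camera call. They do not tell look-alikes from the thing itself.
- r.look_for(label, camera): "at" ([x, y, z] in m, in the coordinates of the camera as it stood for that picture, good to about 4 mm: the middle of the surface that is visible of it).
- r.spot_point(label, camera): "at" ([x, y, z] in m, in the coordinates of the camera as it stood for that picture, good to about 4 mm: a listed point, or the origin of a listed thing).
The state is a dict: "time": time; "joint_positions": joint angles; "joint_vel": joint speeds; "joint_torque": joint torques, N m; "ee_pos": TCP position; "eef_rot": TCP orientation; "ft_force": force on the tool from outside, world axes, zero at the start; "torque": the same for the moment, N m; "width": finger opening in m; "grip_force": force on a finger pad.
Only numpy, scipy, OpenCV 4.12 (cv2) and the standard library are available. Lean on these libraries where they do the work, as an engineer would, in place of code of your own. Each camera call takes 0.05 s, during which the arm holds its last target. There are 200 camera calls.

## Working session

There is one attempt and no reset: what is moved stays moved. The work goes in short steps, Python scripts to look and compute and a tool call to move; the robot and the scene stay as the last step left them, time stands still between calls to the robot, and variables do not carry over. Pictures are saved under pics/ and viewed, at most 10 in all, crops included, and the job is handed in when it is done.

Besides the shell and the picture viewer there is one more tool, called as name(argument=value, ...) on one line, values as JSON. arm_command: Moves the arm, as the interface text tells. Its arguments: {"type":"object","properties":{"xyz":{"type":"array"},"rot":{"type":"array"},"grip":{"type":"number"},"squeeze":{"type":"number"}},"required":["xyz","rot"]}

```bash
mkdir -p pics; cat > h.py <<'E'
from bench import r
import numpy as np, cv2
def look(cam,labels,pts=True):
    T=np.array(r.camera_model(cam)["T"])
    out={}
    for l in labels:
        for d in (r.spot_point(l,cam) if pts else r.look_for(l,cam))[:3]:
            p=T@np.r_[d["at"],1]
            out.setdefault(l,[]).append((np.round(p[:3],4).tolist(),round(d["conf"],2)))
    return out
def proj(cam,P):
    m=r.camera_model(cam);p=np.linalg.inv(np.array(m["T"]))@np.r_[P,1]
    a=np.array([p[0]/-p[2],-p[1]/-p[2]]);a=a*(1+m["k1"]*(a@a))
    return np.round([m["fx"]*a[0]+m["cx"],m["fy"]*a[1]+m["cy"]],0)
def snap(cam,name):
    im=r.camera(cam);cv2.imwrite(f"pics/{name}.png",im[:,:,::-1]);return im
E
python3 - <<'E'
from h import *
L=["jig","stop_face","sleeve_center","leaf_pin","leaf_nose","latch_pin","latch_knob","spare_sleeve","oil_dropper","nut_jar"]
ims=[]
for c in ("scene","top"):
    im=snap(c,c+"0");ims.append(im)
    o=look(c,L)
    for l in o: print(c,l,[(p,cf,proj(c,p).tolist()) for p,cf in o[l]])
cv2.imwrite("pics/both.png",np.vstack(ims)[:,:,::-1][::1] if 0 else cv2.resize(np.vstack(ims)[:,:,::-1],(480,600)))
s=r.read_state();print(s["time"],s["ee_pos"],s["eef_rot"],s["width"])
E
```

```text
scene jig [([0.5649, 0.0595, 0.0043], 0.69, [310.0, 240.0])]
scene stop_face [([0.5981, 0.0477, 0.0359], 0.64, [305.0, 220.0])]
scene sleeve_center [([0.8113, 0.2133, 0.0096], 0.86, [201.0, 213.0]), ([0.5316, 0.0565, 0.0439], 0.75, [321.0, 234.0]), ([0.6719, -0.0804, 0.0107], 0.62, [326.0, 196.0])]
scene leaf_pin [([0.5698, 0.0964, 0.0554], 0.74, [296.0, 228.0])]
scene leaf_nose [([0.5727, 0.1289, 0.1565], 0.74, [282.0, 195.0])]
scene latch_pin [([0.5545, -0.0083, 0.0282], 0.62, [336.0, 223.0])]
scene latch_knob [([0.5489, -0.0354, 0.0909], 0.7, [347.0, 198.0])]
scene spare_sleeve [([0.7855, -0.0946, -0.0013], 0.64, [304.0, 180.0]), ([0.6194, -0.281, -0.0033], 0.38, [392.0, 183.0])]
scene oil_dropper [([0.624, -0.2793, -0.0049], 0.73, [390.0, 183.0])]
scene nut_jar [([0.5904, 0.2689, 0.0016], 0.76, [225.0, 275.0])]
top jig [([0.5644, 0.054, 0.0009], 0.65, [301.0, 225.0])]
top stop_face [([0.5972, 0.0532, 0.0393], 0.59, [302.0, 208.0])]
top sleeve_center [([0.5567, -0.1255, 0.0099], 0.86, [377.0, 235.0]), ([0.4169, -0.0134, 0.0128], 0.85, [324.0, 291.0]), ([0.6703, -0.0867, 0.0116], 0.68, [364.0, 186.0])]
top leaf_pin [([0.5696, 0.1023, 0.0553], 0.8, [278.0, 217.0]), ([0.5509, -0.0341, 0.0943], 0.29, [339.0, 229.0])]
top leaf_nose [([0.573, 0.1275, 0.1552], 0.93, [261.0, 206.0])]
top latch_pin [([0.558, -0.0126, 0.0263], 0.85, [329.0, 229.0])]
top latch_knob [([0.5539, -0.0354, 0.0924], 0.43, [340.0, 227.0])]
top spare_sleeve [([0.79, -0.0897, 0.0034], 0.74, [368.0, 139.0])]
top oil_dropper [([0.6202, -0.2872, -0.0005], 0.73, [446.0, 215.0]), ([0.7918, -0.0908, -0.0021], 0.15, [369.0, 139.0])]
top nut_jar [([0.5912, 0.2678, 0.0045], 0.8, [212.0, 206.0])]
1.1 [ 0.20358673 -0.59090857  0.22255409] [9.86273461e-01 1.65120139e-01 1.20573069e-05 1.10540448e-05] 0.08685201803305696
```

View pics/top0.png

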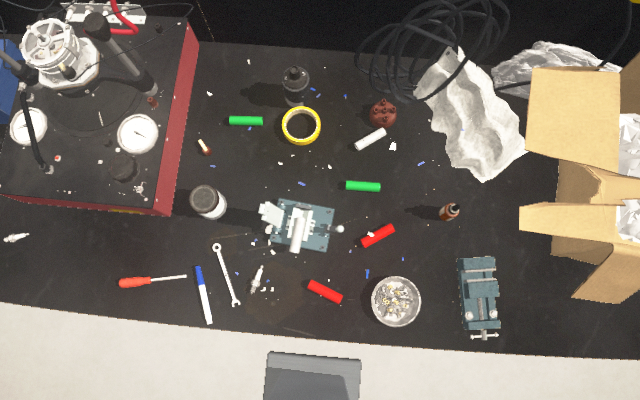

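View pics/scene0.png

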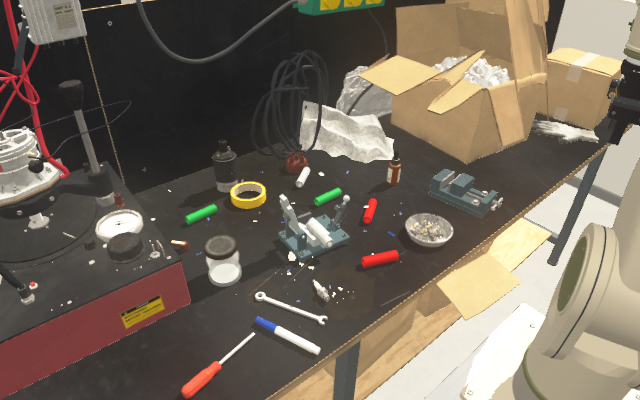

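The top view shows the jig at (300,225), with the white sleeve in its vee at (297,232) and the open leaf at (270,213). The latch knob is at (340,228). 

The look-alikes are the green ones at (246,121) and (363,186), and the red ones at (378,235) and (325,291). The metal one at (370,139) is the spare. The one lying in the vee is meant. I'll close the fingers, move over the jig and confirm with the wrist camera.

arm_command(xyz=[[0.25,0.65,0.03],[0.25,0.65,0.03],[0.25,0.65,0.03],[0.25,0.65,0.03],[0.25,0.65,0.03],[0.25,0.65,0.03],[0.25,0.65,0.03],[0.25,0.65,0.03],[0.25,0.65,0.03],[0.25,0.65,0.03],[0.25,0.65,0.03],[0.25,0.65,0.03],[0.25,0.65,0.03],[0.25,0.65,0.03],[0.25,0.65,0.03],[0.25,0.65,0.03],[0.25,0.65,0.03],[0.25,0.65,0.03],[0.25,0.65,0.03],[0.25,0.65,0.03]], rot=[[0.028,-0.263,-0.457],[0.028,-0.263,-0.457],[0.028,-0.263,-0.457],[0.028,-0.263,-0.457],[0.028,-0.263,-0.457],[0.028,-0.263,-0.457],[0.028,-0.263,-0.457],[0.028,-0.263,-0.457],[0.028,-0.263,-0.457],[0.028,-0.263,-0.457],[0.028,-0.263,-0.457],[0.028,-0.263,-0.457],[0.028,-0.263,-0.457],[0.028,-0.263,-0.457],[0.028,-0.263,-0.457],[0.028,-0.263,-0.457],[0.028,-0.263,-0.457],[0.028,-0.263,-0.457],[0.028,-0.263,-0.457],[0.028,-0.263,-0.457]], grip=0)

```text
time: 2.77
ee_pos: [0.4534, 0.0584, 0.2525]
eef_rot: [0.989, -0.064, 0.13, 0.008]
ft_force: [0.5, -0.4, -0.6]
width: 0.0006
grip_force: 0.0
```

```bash
python3 - <<'E'
from h import *
s=r.read_state();print(s["time"],s["ee_pos"],s["eef_rot"],s["width"],s["ft_force"])
im=snap("wrist","w1")
o=look("wrist",["jig","stop_face","sleeve_center","leaf_pin","leaf_nose","latch_pin","latch_knob"])
for l in o: print(l,[(p,cf,proj("wrist",p).tolist()) for p,cf in o[l]])
E
```

```text
2.7667 [0.45338134 0.05840789 0.25247666] [ 0.98939411 -0.06355639  0.13036071  0.00812193] 0.000618492550304236 [ 0.54013264 -0.35974768 -0.60312422]
jig [([0.5655, 0.0542, -0.0039], 0.92, [312.0, 139.0])]
stop_face [([0.5963, 0.0495, 0.0416], 0.96, [311.0, 107.0])]
sleeve_center [([0.6692, -0.0834, 0.0144], 0.96, [403.0, 48.0]), ([0.5558, -0.1265, 0.0148], 0.96, [447.0, 127.0]), ([0.5424, 0.057, 0.0398], 0.83, [311.0, 151.0])]
leaf_nose [([0.5709, 0.1245, 0.1557], 0.71, [228.0, 107.0])]
latch_pin [([0.5595, -0.0064, 0.0291], 0.57, [359.0, 133.0]), ([0.6033, 0.0513, 0.0396], 0.41, [309.0, 102.0])]
latch_knob [([0.5573, -0.036, 0.0895], 0.77, [393.0, 119.0])]
```

View pics/w1.png

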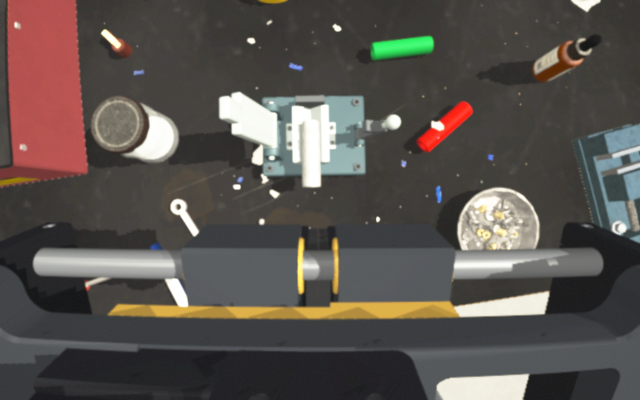

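The wrist view shows the bare-metal sleeve lying in the vee at (311,155), its near end at about (312,187). The leaf is at (250,115) and the knob at (393,121). I'll confirm in one enlarged crop with the model overlaid.

```bash
cat >> h.py <<'E'
O=np.array([0.564,0.0537]);Y=np.deg2rad(-7.0)
def J(x,y,z): 
    c,s=np.cos(Y),np.sin(Y); return np.r_[O+[c*x-s*y,s*x+c*y],z]
E
python3 - <<'E'
from h import *
im=cv2.imread("pics/w1.png")
x0,y0,k=210,60,4
c=cv2.resize(im[y0:y0+145,x0:x0+200],None,fx=k,fy=k,interpolation=cv2.INTER_CUBIC)
P=[(-.05,-.07,.02),(-.05,.064,.02),(.054,.064,.02),(.054,-.07,.02),(.035,-.018,.054),(.035,.018,.054),(-.035,0.011,.0416),(-.035,-.011,.0416)]
for p in P:
    u=proj("wrist",J(*p));cv2.circle(c,tuple(int(v) for v in ((u-[x0,y0])*k+k/2)),4,(0,0,255),1)
for d in (13,20,26):
    u=proj("wrist",J(-.045-d/1000,0,.0416));cv2.circle(c,tuple(int(v) for v in ((u-[x0,y0])*k+k/2)),4,(255,0,255),1)
cv2.imwrite("pics/c1.png",c)
print([ (f, J(*f).round(4)) for f in [(-.09,0,.035),(-.054,0,.035),(0,.11,.125),(0,0,.125),(0,-.12,.085),(0,-.085,.085)]])
E
```

```text
[((-0.09, 0, 0.035), array([0.4747, 0.0647, 0.035 ])), ((-0.054, 0, 0.035), array([0.5104, 0.0603, 0.035 ])), ((0, 0.11, 0.125), array([0.5774, 0.1629, 0.125 ])), ((0, 0, 0.125), array([0.564 , 0.0537, 0.125 ])), ((0, -0.12, 0.085), array([ 0.5494, -0.0654,  0.085 ])), ((0, -0.085, 0.085), array([ 0.5536, -0.0307,  0.085 ]))]
```

View pics/c1.png

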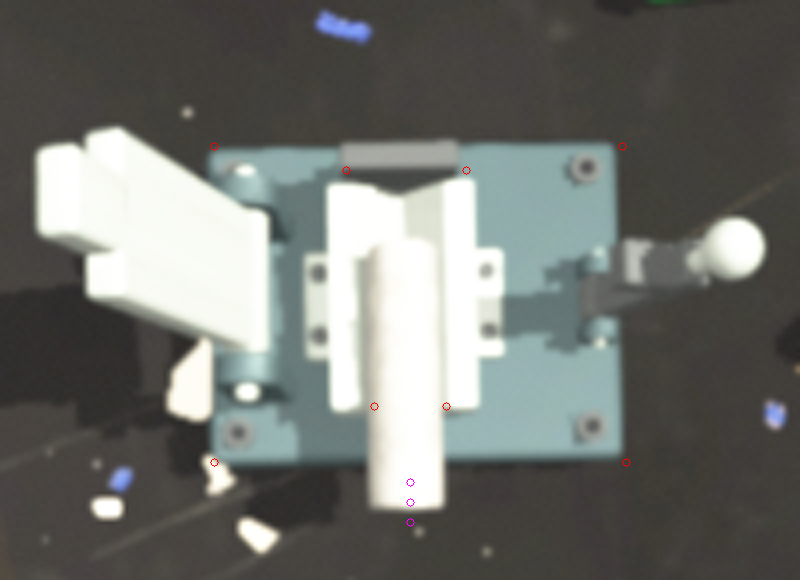

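The overlay fits to about 1–2 mm. The sleeve is bare metal, lies in the vee, and sits about 22 mm short of the stop. Next I'll lower the fingers behind it and push.

arm_command(xyz=[[0.01,0.004,-0.04],[0.018,0.006,-0.08],[0.021,0.0066,-0.12],[0.021,0.0066,-0.16],[0.021,0.0066,-0.195],[0.021,0.0066,-0.2175],[0.021,0.0066,-0.2175],[0.025,0.006,-0.2175],[0.029,0.0056,-0.2175],[0.032,0.0052,-0.2175],[0.035,0.0048,-0.2175],[0.038,0.0045,-0.2175],[0.041,0.0041,-0.2175],[0.044,0.0037,-0.2175],[0.047,0.0034,-0.2175],[0.049,0.0032,-0.2175]], rot=[[0,0,0],[0,0,0],[0,0,0],[0,0,0],[0,0,0],[0,0,0],[0,0,0],[0,0,0],[0,0,0],[0,0,0],[0,0,0],[0,0,0],[0,0,0],[0,0,0],[0,0,0],[0,0,0]])

```text
time: 4.5
ee_pos: [0.5029, 0.0619, 0.0353]
eef_rot: [0.989, -0.064, 0.131, 0.008]
ft_force: [-4.4, 0.4, 2.0]
width: 0.0003
grip_force: 2.2
```

arm_command(xyz=[[0.002,-0.0002,0],[0.004,-0.0005,0],[0.006,-0.0007,0],[0.007,-0.0009,0],[0.008,-0.001,0],[0.008,-0.001,0]], rot=[[0,0,0],[0,0,0],[0,0,0],[0,0,0],[0,0,0],[0,0,0]])

```text
time: 5.0
ee_pos: [0.5085, 0.0615, 0.0342]
eef_rot: [0.99, -0.063, 0.128, 0.009]
ft_force: [-17.4, 1.9, 12.5]
width: 0.0008
grip_force: 8.6
```

```bash
python3 - <<'E'
from h import *
s=r.read_state();print(s["time"],s["ee_pos"],s["ft_force"])
im=r.camera("wrist")[:,:,::-1];print(proj("wrist",J(-.045,0,.0416)),proj("wrist",J(.035,0,.0416)))
im2=r.camera("top")[:,:,::-1]
print(look("top",["sleeve_center"]))
c2=cv2.resize(im2[195:265,250:350],None,fx=6,fy=6,interpolation=cv2.INTER_CUBIC)
cv2.imwrite("pics/w2.png",np.hstack([cv2.resize(im,(640,400)) ])); cv2.imwrite("pics/t2.png",c2)
E
```

```text
5.0 [0.50850385 0.06147212 0.03416487] [-17.44723612   1.93374376  12.45716736]
[321. 228.] [321.  80.]
{'sleeve_center': [([0.5564, -0.1238, 0.0089], 0.83), ([0.6695, -0.0873, 0.0139], 0.82), ([0.8092, 0.2149, 0.0086], 0.77)]}
```

View pics/w2.png

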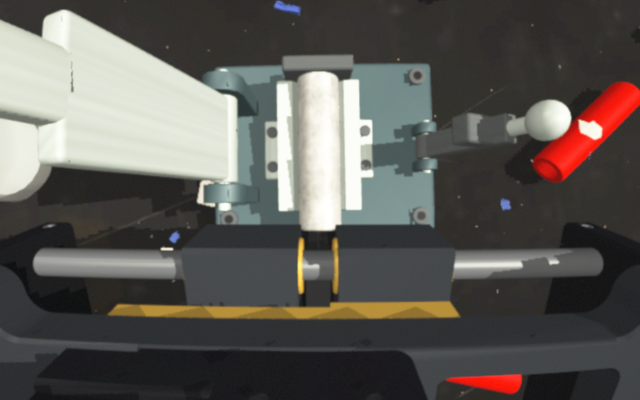

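The sleeve reaches the stop plate at (318,75), and the 17 N reaction is far above its sliding force, so it is home. Next I'll back off, rise and go behind the leaf.

arm_command(xyz=[[-0.012,0.0015,0],[-0.03,0.004,0.005],[-0.03,0.004,0.045],[-0.03,0.004,0.085],[-0.03,0.004,0.125],[-0.02,0.015,0.16],[0.0,0.045,0.17],[0.02,0.07,0.17],[0.045,0.095,0.17],[0.068,0.112,0.165],[0.068,0.115,0.14],[0.068,0.115,0.11],[0.068,0.115,0.09],[0.068,0.115,0.09]], rot=[[0,0,0],[0,0,0],[0,0,0],[0,0,0],[0,0,0],[0,0,0],[0,0,0],[0,0,0],[0,0,0],[0,0,0],[0,0,0],[0,0,0],[0,0,0],[0,0,0]])

```text
time: 6.32
ee_pos: [0.5771, 0.1783, 0.1185]
eef_rot: [0.99, -0.062, 0.127, 0.008]
ft_force: [-2.2, -1.5, -1.2]
width: 0.0007
grip_force: 0.0
```

arm_command(xyz=[[-0.001,-0.006,0.003],[-0.0015,-0.012,0.003],[-0.002,-0.018,0.003],[-0.003,-0.024,0.003],[-0.004,-0.03,0.003],[-0.0045,-0.036,0.003],[-0.005,-0.042,0.003],[-0.006,-0.048,0.003],[-0.0065,-0.054,0.003],[-0.007,-0.06,0.003],[-0.008,-0.066,0.003],[-0.009,-0.072,0.003],[-0.0095,-0.078,0.003],[-0.01,-0.084,0.003],[-0.011,-0.09,0.003]], rot=[[0,0,0],[0,0,0],[0,0,0],[0,0,0],[0,0,0],[0,0,0],[0,0,0],[0,0,0],[0,0,0],[0,0,0],[0,0,0],[0,0,0],[0,0,0],[0,0,0],[0,0,0]])

```text
time: 7.57
ee_pos: [0.5675, 0.0856, 0.128]
eef_rot: [0.989, -0.063, 0.13, 0.008]
ft_force: [-0.7, 0.3, 0.1]
width: 0.0006
grip_force: 0.2
```

```bash
python3 - <<'E'
from h import *
im=snap("scene","s3")
cv2.imwrite("pics/s3c.png",cv2.resize(im[150:280,220:400,::-1],None,fx=4,fy=4))
E
```

```text
(no output)
```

View pics/s3c.png

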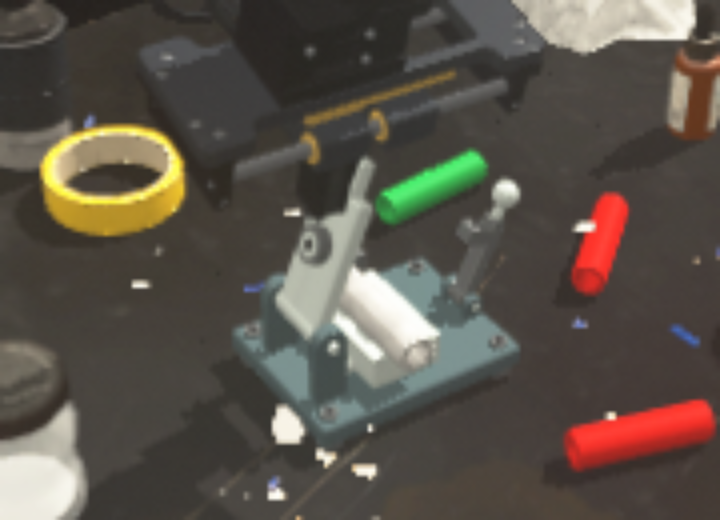

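The leaf is well past upright, at about 1.2 rad, with the fingers behind it. I'll push further, then let it fall.

arm_command(xyz=[[-0.0007,-0.006,0],[-0.0015,-0.012,0],[-0.002,-0.018,0],[-0.003,-0.024,0],[-0.0035,-0.03,0],[-0.004,-0.034,0],[-0.004,-0.034,0],[-0.004,-0.034,0.03],[-0.004,-0.034,0.07],[-0.004,-0.034,0.07],[-0.004,-0.034,0.07],[-0.004,-0.034,0.07],[-0.004,-0.034,0.07],[-0.004,-0.034,0.07],[-0.004,-0.034,0.07],[-0.004,-0.034,0.07],[-0.004,-0.034,0.07],[-0.004,-0.034,0.07]], rot=[[0,0,0],[0,0,0],[0,0,0],[0,0,0],[0,0,0],[0,0,0],[0,0,0],[0,0,0],[0,0,0],[0,0,0],[0,0,0],[0,0,0],[0,0,0],[0,0,0],[0,0,0],[0,0,0],[0,0,0],[0,0,0]])

```text
time: 9.12
ee_pos: [0.5635, 0.0524, 0.1979]
eef_rot: [0.989, -0.063, 0.13, 0.008]
ft_force: [0.2, -0.2, 0.4]
width: 0.0008
grip_force: 0.0
```

arm_command(xyz=[[-0.004,-0.035,0],[-0.009,-0.07,0],[-0.013,-0.105,0],[-0.0175,-0.138,0],[-0.0175,-0.138,-0.035],[-0.0175,-0.138,-0.07],[-0.0175,-0.138,-0.1],[-0.0175,-0.138,-0.113],[-0.0175,-0.138,-0.113]], rot=[[0,0,0],[0,0,0],[0,0,0],[0,0,0],[0,0,0],[0,0,0],[0,0,0],[0,0,0],[0,0,0]])

```text
time: 9.87
ee_pos: [0.544, -0.0852, 0.0818]
eef_rot: [0.99, -0.063, 0.128, 0.007]
ft_force: [-0.1, -0.1, 0.2]
width: 0.0001
grip_force: 0.0
```

```bash
python3 - <<'E'
from h import *
im=snap("scene","s4")
print(look("scene",["leaf_nose","latch_knob"]))
print(J(0,-.054,.0576),J(0,-.062,.095))
cv2.imwrite("pics/s4c.png",cv2.resize(im[150:280,220:400,::-1],None,fx=4,fy=4))
E
```

```text
{'leaf_nose': [([0.5596, 0.0031, 0.06], 0.87), ([0.565, 0.0592, 0.002], 0.17)], 'latch_knob': [([0.5501, -0.0375, 0.092], 0.59)]}
[5.57419055e-01 1.02507811e-04 5.76000000e-02] [ 0.5564441  -0.00783786  0.095     ]
```

View pics/s4c.png

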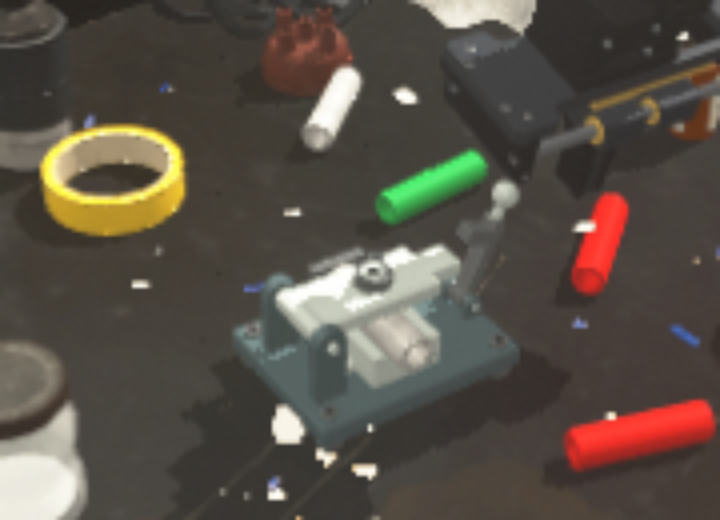

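The leaf is shut: its nose is measured at z 0.060, against the 0.058 expected, and the latch is still leaning out. Now I'll push the knob inwards.

arm_command(xyz=[[0.0015,0.006,0.001],[0.002,0.012,0.002],[0.003,0.018,0.003],[0.0035,0.023,0.003],[0.004,0.028,0.003],[0.005,0.033,0.003],[0.0055,0.038,0.003],[0.006,0.043,0.003],[0.0065,0.047,0.003],[0.007,0.05,0.003],[0.007,0.05,0.003]], rot=[[0,0,0],[0,0,0],[0,0,0],[0,0,0],[0,0,0],[0,0,0],[0,0,0],[0,0,0],[0,0,0],[0,0,0],[0,0,0]])

```text
time: 10.93
ee_pos: [0.5532, -0.0349, 0.0881]
eef_rot: [0.989, -0.063, 0.131, 0.008]
ft_force: [-1.3, -0.4, -0.3]
width: 0.0001
grip_force: 0.0
```

arm_command(xyz=[[0.0003,0.002,0],[0.0005,0.004,0],[0.0007,0.006,0],[0.001,0.008,0],[0.001,0.008,0]], rot=[[0,0,0],[0,0,0],[0,0,0],[0,0,0],[0,0,0]])

```text
time: 11.35
ee_pos: [0.5542, -0.0273, 0.0881]
eef_rot: [0.989, -0.063, 0.131, 0.008]
ft_force: [-0.1, -0.5, -0.1]
width: 0.0002
grip_force: 0.1
```

arm_command(xyz=[[0.0003,0.002,0],[0.0005,0.004,0],[0.0007,0.006,0],[0.0007,0.006,0]], rot=[[0,0,0],[0,0,0],[0,0,0],[0,0,0]])

```text
time: 11.68
ee_pos: [0.5547, -0.0236, 0.088]
eef_rot: [0.989, -0.064, 0.13, 0.009]
ft_force: [-1.3, -7.9, 2.1]
width: 0.0003
grip_force: 3.6
```

```bash
python3 - <<'E'
from h import *
im=snap("scene","s5")
print(look("scene",["latch_knob"]))
cv2.imwrite("pics/s5c.png",cv2.resize(im[170:260,280:400,::-1],None,fx=6,fy=6))
E
```

```text
{'latch_knob': [([0.5524, -0.0054, 0.0966], 0.75), ([0.6201, -0.2838, -0.002], 0.5)]}
```

View pics/s5c.png

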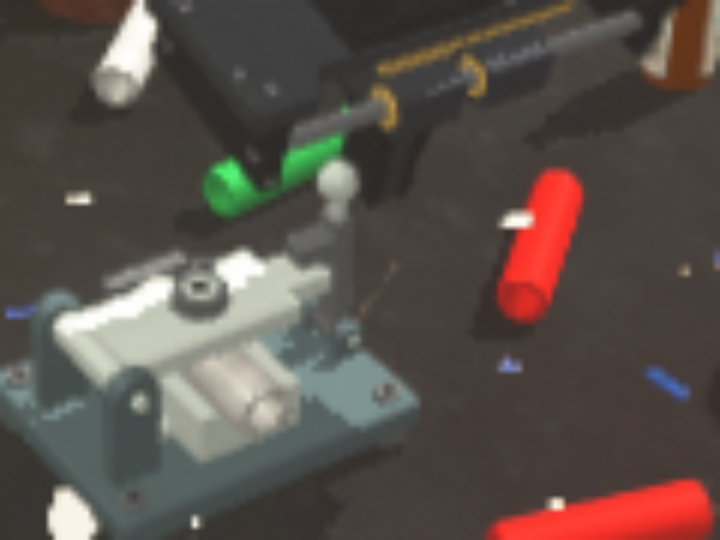

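The latch is upright with its hook over the nose, and the force has risen to 8 N, so it is at its end of travel. I'll press a little more to be sure, then withdraw.

arm_command(xyz=[[0.0002,0.0015,0],[0.0003,0.003,0],[0.0003,0.003,0]], rot=[[0,0,0],[0,0,0],[0,0,0]])

```text
time: 12.03
ee_pos: [0.5548, -0.0229, 0.088]
eef_rot: [0.989, -0.065, 0.13, 0.011]
ft_force: [-3.7, -14.4, 6.0]
width: 0.0005
grip_force: 7.3
```

arm_command(xyz=[[-0.001,-0.01,0],[-0.004,-0.03,0],[-0.008,-0.06,0],[-0.008,-0.06,0.04],[-0.008,-0.06,0.08],[-0.02,-0.06,0.12],[-0.06,-0.07,0.15],[-0.1,-0.09,0.15],[-0.1,-0.12,0.15],[-0.1,-0.15,0.15],[-0.1,-0.15,0.15]], rot=[[0,0,0],[0,0,0],[0,0,0],[0,0,0],[0,0,0],[0,0,0],[0,0,0],[0,0,0],[0,0,0],[0,0,0],[0,0,0]])

```text
time: 12.95
ee_pos: [0.4529, -0.1728, 0.2396]
eef_rot: [0.989, -0.065, 0.131, 0.01]
ft_force: [-0.8, -0.7, 0.1]
width: 0.0005
grip_force: 0.0
```

```bash
python3 - <<'E'
from h import *
im=snap("scene","s6")
print(look("scene",["latch_knob","leaf_nose","sleeve_center","stop_face"]))
t=r.camera("top")
cv2.imwrite("pics/s6c.png",np.vstack([cv2.resize(im[170:260,280:400,::-1],(480,300)),cv2.resize(t[190:260,250:362,::-1],(480,300),interpolation=cv2.INTER_CUBIC)]))
print(r.read_state()["time"])
E
```

```text
{'latch_knob': [([0.5919, 0.2678, 0.0011], 0.72), ([0.5494, -0.0061, 0.0936], 0.49)], 'leaf_nose': [([0.5591, -0.0001, 0.0604], 0.62), ([0.6239, -0.2807, -0.0047], 0.25)], 'sleeve_center': [([0.812, 0.2121, 0.0071], 0.82), ([0.4179, -0.0197, 0.0099], 0.61), ([0.5559, 0.0514, 0.0383], 0.48)], 'stop_face': [([0.5985, 0.0519, 0.0378], 0.96), ([0.5495, -0.0019, 0.0933], 0.25)]}
13.25
```

View pics/s6c.png

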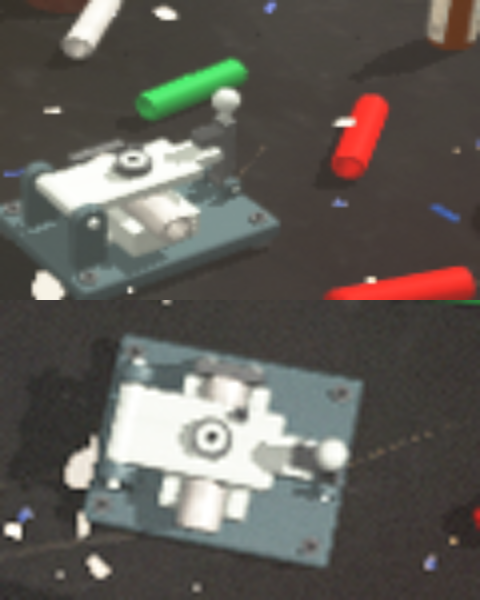

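The final pictures show the sleeve against the stop, the leaf flat with the hook over its nose at about (300,455), and the arm clear. I'm handing it in.

```bash
python3 -c "
from bench import r
print(r.close_job())"
```

```text
the job is handed in; nothing more can be done
None
```

I handed the job in at about 13 s: in the final pictures the sleeve is home against the stop, the leaf is shut flat on it, the latch is upright over the nose, and the arm is clear of the jig.

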